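# Release the sprung drawer of a slide case by its hidden catch

## Robot

A 6-joint arm with a two-finger parallel gripper is mounted at the origin on the work surface. World frame = base frame: x ahead of the robot, y to its left, z up, the work surface at z = 0. Lengths are in mm, angles in rad, forces in N, time in s.
With the tool pointing down it reaches from about 325 to 775 mm from the base axis. Payload 5.5 kg.
Tool frame: the origin (TCP) lies at the very end of the fingers, on their centre line; the grasp point (between the pads) lies 19 mm behind it (r.hold_point_z is the distance from the TCP to the grasp point, in mm); z points along the fingers, y is the line along which they close (so a half turn about z gives the same grasp; the last joint's range is limited). The gripper opens to 88 mm and grips with 3 to 60 N. Pads are 20 mm wide; open, the fingers measure 115 mm over their backs; the gripper's body (75 mm by 178 mm) begins 61 mm behind the grasp point.
Start: joints at [1.244, 0.091, 1.231, -0, 1.82, -0.057], TCP at [159.927, 578.308, 222.631] pointing down, gripper open.
Joint ranges: [-2.87, 2.87], [-0.86, 2.18], [0.17, 2.46], [-1.51, 4.65], [0.06, 2.69], [-2.65, 2.65]. Speed limits (rad/s): [2.57, 2.57, 3.01, 3.14, 3.14, 3.14].

## Interface

Orientations are given as [roll, pitch, yaw] about the fixed x, y, z axes, in that order (R = Rz(yaw) Ry(pitch) Rx(roll)).
In Python, from bench import r gives the robot as it stands.
- The arm moves only by the shell command python3 -m pendant 'ROWS'. ROWS is JSON, a list of rows, each a list of 5 numbers: the shift along the tool's x, y, z in mm, then the turn about the tool's z in rad, then the finger opening in mm, from 0 to 87.8. A call has exactly 8 rows; each row shifts and turns the commanded pose from where the row before left it, along the tool's axes as they then stand; what a row does not reach is not made up. A row lasts 1/10 s, in which the tool goes at most 50 mm and 8.59 degrees, less where a joint would pass 70% of its speed; a pose out of reach is approached as far as the arm can. A call with a gripper value outside its range is refused whole. The fingers move at their own pace and stop on an object; the grip force is fixed at half the most. Time passes only in rows, so rows that do not move let the fingers close, or fill a call up. It gives the time, the measured TCP pose, the force, the opening and the grip force at its end, in the units of the state.
- r.read_state(): the state, without advancing time (a new reading comes with each control period).
- r.snapshot(name): name is "scene" or "top"; returns (picture, depth): 480x640x3 uint8, blue, green, red; 480x640 float32, mm along the optical axis (not along the pixel's ray), 0 where there is no reading.
- r.camera_info(name): a dict with "fx", "fy", "cx", "cy" (pixels), "R" (3x3) and "t" (3): a world point X has camera coordinates R X + t. Camera axes: x right, y down, z forward; pixel columns grow to the right and rows downward; lengths in mm; the calibration is good to about 2 mm. A picture is of the moment at which its call begins. camera_info takes no time and is no camera call.
- r.job_done(): hands the job in; it is judged then, once.
The state is a dict: "clock": time; "joints": joint angles; "qvel": joint speeds; "joint_torque": joint torques, N m; "tool_pos": TCP position; "tcp_rot": TCP orientation; "wrist_force": force on the tool from outside, world axes, zero at the start; "wrist_torque": the same for the moment, N m; "gripper_width": finger opening in mm; "finger_force": force on a finger pad.
Only numpy, scipy, OpenCV 4.12 (cv2) and the standard library are available. Lean on these libraries where they do the work, as an engineer would, in place of code of your own. Each camera call takes 0.05 s, during which the arm holds its last target. There are 200 camera calls.

## Task

The slide drawer in the low grey case has no handle: a concealed push catch in the case's flat top panel lets it spring open. Feel along the long middle line of the panel with the fingertips for the catch, press it down until the drawer springs out, then let go and move clear of the case. Nothing needs to be grasped or lifted: leave the jar, the weight, the glue bottle and the mug standing where they are.

Things in the scene. Friction and masses are not known exactly. Their poses are not given: they have to be found in the camera images.
- case: Low grey steel case for microscope slides, fixed to the desk: 190 mm along its x, 400 mm along its y, 84 mm high. Origin at the centre of its underside, on the desk; its x points away from the robot, its y along its length, z up. Its drawer is in the -x face, towards the robot. On top, a flat grey-green panel 150 mm (x) by 176 mm (y) is framed by rims and by 112 mm wide end covers, both 4 mm higher than the panel.
- panel_middle (a point): Middle of the visible panel, on its upper face, 80 mm above the desk; axes as the case's. The catch is a rectangular cap of the panel's own colour in a hole 44 mm (case x) by 52 mm (case y). The hole's centre lies on the line through this point along case y, somewhere within 50 mm to either side; where is not told, but a thin dark gap shows round the cap. The cap's face lies 2 mm below the panel's. The panel around it is rigid.
- catch (a joint): How far the catch's cap is pressed down, m: 0 at rest, 0.007 at its stop. It springs back by itself: about 1 N to begin moving, 4.5 to 5 N at the stop. At about 0.004 it frees the drawer.
- drawer (a joint): How far the drawer stands out of the case, m: 0 shut, 0.045 fully out (towards the case's -x). It is locked while shut. Once the catch is pressed far enough, its spring pushes it out fully in about one second; keep the catch down meanwhile. It then stays out.
- drawer_front (a point): Middle of the outer face of the green drawer front (360 mm wide, 55 mm high), on the case's -x side; 37.5 mm above the desk.
- jar_mid (a point): Bystander: centre (half height) of an amber specimen jar with a black lid, 42 mm in diameter, 56 mm high, standing on one of the case's end covers.
- weight_mid (a point): Bystander: centre (half height) of a brass paperweight with a knob, 44 mm in diameter, 51 mm high, standing on the other end cover.
- glue_mid (a point): Bystander: centre (half height) of a white glue bottle with an orange cap, 52 mm in diameter, 115 mm high, standing on the desk by the case's -y end.
- mug_mid (a point): Bystander: centre (half height) of a blue mug, 76 mm in diameter, 85 mm high, standing on the desk by the case's +y end.
Not all that is in view belongs to the job. Of the things shaped like the part that bears glue_mid, the white one is meant.

How it is judged (in metres and radians):
On the way, in this order (a step that is already met when the one before it is completed fails the run):
1. the catch is pressed in by at least 3 mm (value of joint catch above 0.003 m).
2. the drawer has sprung out by at least 38 mm (value of joint drawer above 0.038 m), for 0.2 s.
At the end, for the whole second after the job is handed in: The drawer stands at least 38 mm out and at rest, the catch has risen to within 1.5 mm of its rest height, and the four bystanders stand upright within 15 mm of where they began (value of joint drawer above 0.038 m and velocity of joint drawer below 0.01 m/s and value of joint catch below 0.0015 m and distance of each of jar_mid, weight_mid, glue_mid, mug_mid from where it was at the start of the episode below 0.015 m and angle between each of jar_mid, weight_mid, glue_mid, mug_mid's own z axis and vertical below 0.2 rad); the robot touches nothing.
It fails at once if the jar is lifted, carried or pushed by more than 20 mm (distance of jar_mid from where it was at the start of the episode above 0.02 m).
It fails at once if the weight is lifted, carried or pushed by more than 20 mm (distance of weight_mid from where it was at the start of the episode above 0.02 m).
It fails at once if the glue bottle is lifted, carried or pushed by more than 20 mm (distance of glue_mid from where it was at the start of the episode above 0.02 m).
It fails at once if the mug is lifted, carried or pushed by more than 20 mm (distance of mug_mid from where it was at the start of the episode above 0.02 m).
It also fails if it takes over 51 s, if anything falls off the work surface, if the arm or the gripper's body presses on something with over 40 N, if the wrist force passes 120 N, or if a joint passes its speed limit or range.

## Working session

There is one attempt and no reset: what is moved stays moved. The work goes in short steps, Python scripts to look and compute and a shell command to move; the robot and the scene stay as the last step left them, time stands still between calls to the robot, and variables do not carry over. Pictures are saved under pics/ and viewed, at most 10 in all, crops included, and the job is handed in when it is done.

```bash
mkdir -p pics; python3 - <<'E'
from bench import r
import cv2,numpy as np
for n in("scene","top"):
    p,d=r.snapshot(n); cv2.imwrite(f"pics/{n}0.png",p); np.save(f"pics/{n}0.npy",d)
    c=r.camera_info(n); print(n,c)
s=r.read_state(); print({k:np.round(v,3) for k,v in s.items()})
E
```

```text
scene {'fx': 504.3379721689801, 'fy': 504.3379721689801, 'cx': 322.4741403557476, 'cy': 232.88253892623592, 'R': array([[ 0.60731369,  0.79419335,  0.02066418],
       [ 0.45407138, -0.3256468 , -0.82932102],
       [-0.65191201,  0.51304102, -0.55839023]]), 't': array([-348.42140825, -148.28748179, 1432.82049345])}
top {'fx': 594.1452848820146, 'fy': 594.1452848820146, 'cx': 324.047670074278, 'cy': 243.2628100860882, 'R': array([[ 0.01672767, -0.9998406 ,  0.00624164],
       [-0.99832061, -0.01704787, -0.0553654 ],
       [ 0.05546298, -0.00530503, -0.99844665]]), 't': array([  42.12317123,  496.01286415, 1478.66074956])}
{'clock': np.float64(0.1), 'joints': array([ 1.244,  0.092,  1.232, -0.   ,  1.82 , -0.057]), 'qvel': array([ 0.   , -0.001, -0.003,  0.001, -0.001, -0.   ]), 'joint_torque': array([ 3.0000e-03, -4.4785e+01, -4.0757e+01,  7.0000e-02,  2.8000e-02,
       -0.0000e+00]), 'tool_pos': array([159.826, 578.036, 221.599]), 'tcp_rot': array([-3.14 , -0.   ,  2.872]), 'wrist_force': array([ 0.176, -0.748,  0.283]), 'wrist_torque': array([0.057, 0.038, 0.003]), 'finger_force': np.float64(0.0), 'gripper_width': np.float64(87.556)}
```

View pics/top0.png

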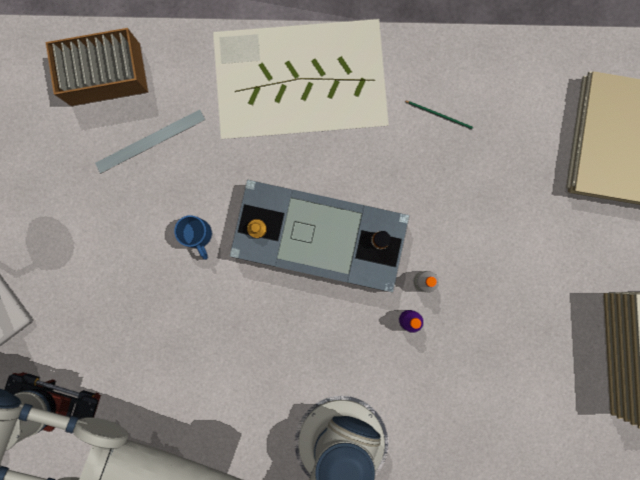

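View pics/scene0.png

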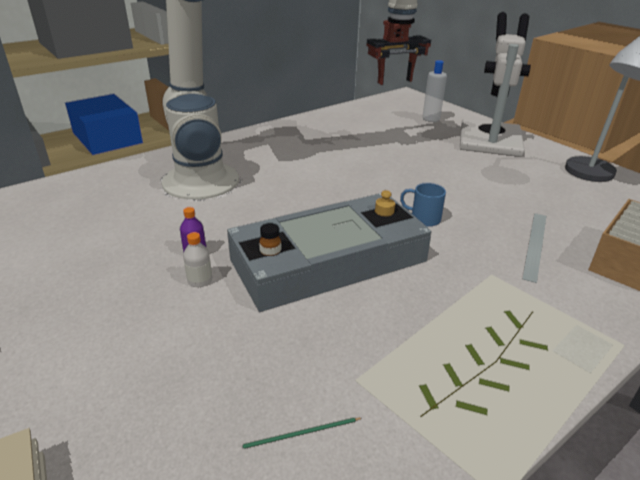

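The top view shows the case centred near (320,237). The brass weight is at (257,229), the jar at (381,240), the mug at (193,233) and the white glue bottle at (428,282). The cap outline is near (303,232), on the weight/mug side of the panel.

```bash
cat > h.py <<'E'
import numpy as np
from bench import r
def ray(n,u,v,z):
    c=r.camera_info(n); R=np.array(c["R"]); t=np.array(c["t"])
    o=-R.T@t; d=R.T@np.array([(u-c["cx"])/c["fx"],(v-c["cy"])/c["fy"],1])
    return o+d*(z-o[2])/d[2]
E
python3 - <<'E'
import cv2,numpy as np
from h import *
p=cv2.imread("pics/top0.png")
lab=cv2.cvtColor(p,cv2.COLOR_BGR2LAB).astype(int)
ref=np.median(lab[215:225,310:345].reshape(-1,3),axis=0); print(ref)
m=(np.abs(lab-ref).max(2)<14).astype(np.uint8); m[:190]=0;m[285:]=0;m[:,:270]=0;m[:,370:]=0
n,l,s,c=cv2.connectedComponentsWithStats(m,connectivity=4)
print(s[s[:,4]>50])
cn=max(cv2.findContours(m,cv2.RETR_EXTERNAL,cv2.CHAIN_APPROX_NONE)[0],key=cv2.contourArea)
box=cv2.boxPoints(cv2.minAreaRect(cn)); print(box)
P=np.array([ray("top",u,v,80) for u,v in box]); print(P.round(1),P.mean(0).round(1))
for i in range(4):
    e=P[(i+1)%4]-P[i]; print(np.linalg.norm(e).round(1),np.degrees(np.arctan2(e[1],e[0])).round(2))
g=cv2.resize(p[190:290,270:370],None,fx=6,fy=6,interpolation=cv2.INTER_CUBIC); cv2.imwrite("pics/crop.png",g)
E
```

```text
[153. 122. 131.]
[[     0      0    640    480 302349]
 [   316    190     27     10     91]
 [   278    199     83     75   3893]
 [   292    223     22     19    299]
 [   270    270     64     15    491]]
[[277.4076  257.6431 ]
 [290.8344  197.73875]
 [360.47382 213.34756]
 [347.047   273.2519 ]]
[[455.1 162.   80. ]
 [600.  132.7  80. ]
 [565.2 -35.6  80. ]
 [420.6  -5.4  80. ]] [510.2  63.4  80. ]
147.8 -11.43
171.9 -101.7
147.7 168.19
170.9 78.34
```

View pics/crop.png

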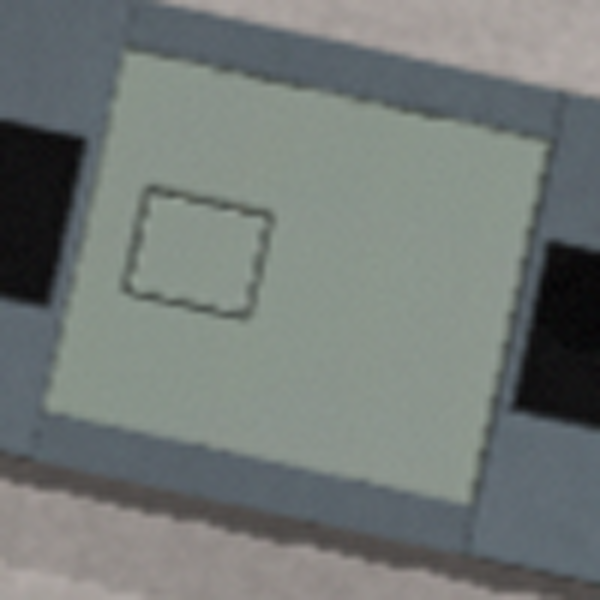

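The crop shows the cap outline clearly: corners near (147,187), (272,213), (248,318) and (125,292), so the centre is near crop pixel (198,252).

```bash
python3 - <<'E'
from h import *
import cv2
p=cv2.imread("pics/top0.png")
f=lambda x,y:ray("top",270+(x+.5)/6-.5,190+(y+.5)/6-.5,78)[:2]
C=np.array([f(*q) for q in[(147,187),(272,213),(248,318),(125,292)]]); print(C.round(1),C.mean(0).round(1))
c=C.mean(0); a=np.radians(-11.6); ex=np.array([np.cos(a),np.sin(a)]); ey=np.array([-ex[1],ex[0]])
m=np.array([510.2,63.4]); print("case dx,dy of cap",(c-m)@ex,(c-m)@ey)
d=c-np.array([159.8,578.0]); y=2.872
tx=np.array([np.cos(y),np.sin(y)]); ty=np.array([np.sin(y),-np.cos(y)])
print("tool shift now",d@tx,d@ty)
y=2.872-1.504
tx=np.array([np.cos(y),np.sin(y)]); ty=np.array([np.sin(y),-np.cos(y)])
print("after turn",d@tx,d@ty)
E
```

```text
[[544.7 123.9]
 [535.1  73.6]
 [492.7  82.4]
 [502.3 131.9]] [518.7 102.9]
case dx,dy of cap 0.3973812578624729 40.432429189539164
tool shift now -472.4854409019938 -362.31924372867405
after turn -393.0480835377671 447.24817525369315
```

```bash
python3 -m pendant '[[-15,-12,0,0,0],[-30,-23,0,0,0],[-35,-27,0,0,0],[-35,-27,0,0,0],[-35,-27,0,0,0],[-35,-27,0,0,0],[-35,-27,0,0,0],[-35,-27,0,0,0]]'
python3 -m pendant '[[-35,-27,0,0,0],[-35,-27,0,0,0],[-35,-27,0,0,0],[-35,-27,0,0,0],[-30,-23,0,0,0],[-20,-15,0,0,0],[0,0,0,0.1,0],[0,0,0,0.14,0]]'
python3 -m pendant '[[0,0,0,0.14,0],[0,0,0,0.14,0],[0,0,0,0.14,0],[0,0,0,0.14,0],[0,0,0,0.14,0],[0,0,0,0.14,0],[0,0,0,0.14,0],[0,0,0,0.14,0]]'
python3 -m pendant '[[0,0,0,0.1,0],[0,0,0,0.044,0],[0,0,0,0,0],[0,0,0,0,0],[0,0,0,0,0],[0,0,0,0,0],[0,0,0,0,0],[0,0,0,0,0]]'
cat > s.py <<'E'
from h import *
s=r.read_state(); y=s["tcp_rot"][2]; d=np.array([518.7,102.9])-s["tool_pos"][:2]
tx=np.array([np.cos(y),np.sin(y)]); ty=np.array([np.sin(y),-np.cos(y)])
print(s["clock"],s["tool_pos"].round(1),s["tcp_rot"].round(3),s["wrist_force"].round(2),s["gripper_width"],"shift",d@tx,d@ty,"turn",y-1.368)
E
python3 s.py
```

```text
clock: 0.9
tool_pos: [353.8, 318.8, 222.3]
tcp_rot: [-3.141, -0.0, 2.872]
wrist_force: [0.7, 0.6, 0.3]
gripper_width: 27.6
finger_force: 0.0
clock: 1.7
tool_pos: [497.7, 128.1, 221.8]
tcp_rot: [-3.141, -0.001, 2.625]
wrist_force: [0.2, -0.2, -0.8]
gripper_width: 0.7
finger_force: 0.0
clock: 2.5
tool_pos: [497.2, 129.1, 222.1]
tcp_rot: [-3.141, 0.0, 1.506]
wrist_force: [-0.5, -0.6, -0.1]
gripper_width: 0.1
finger_force: 0.0
clock: 3.3
tool_pos: [497.4, 129.1, 222.7]
tcp_rot: [3.142, -0.0, 1.368]
wrist_force: [0.3, -0.0, -0.9]
gripper_width: 0.5
finger_force: 0.0
3.3 [497.4 129.1 222.7] [ 3.142 -0.     1.368] [ 0.29 -0.04 -0.88] 0.5301841482816113 shift -21.381846533108785 26.13597930382891 turn -7.512871632142648e-06
```

Shift over the cap, then descend in slow steps to about z 90.

```bash
python3 -m pendant '[[-11,13,0,0,0],[-10.4,13,0,0,0],[0,0,20,0,0],[0,0,35,0,0],[0,0,35,0,0],[0,0,25,0,0],[0,0,10,0,0],[0,0,0,0,0]]'
python3 s.py
python3 - <<'E'
from h import *
import cv2
p,d=r.snapshot("scene"); cv2.imwrite("pics/scene1.png",cv2.resize(p[150:330,180:460],None,fx=2.5,fy=2.5))
E
```

```text
clock: 4.1
tool_pos: [518.2, 101.9, 96.0]
tcp_rot: [-3.139, 0.001, 1.367]
wrist_force: [0.4, -0.0, 0.4]
gripper_width: 0.6
finger_force: 0.0
4.1 [518.2 101.9  96. ] [-3.139e+00  1.000e-03  1.367e+00] [ 0.39 -0.05  0.38] 0.5973354571540394 shift 1.0563560237163654 0.2852198058310942 turn -0.001130082302585711
```

View pics/scene1.png

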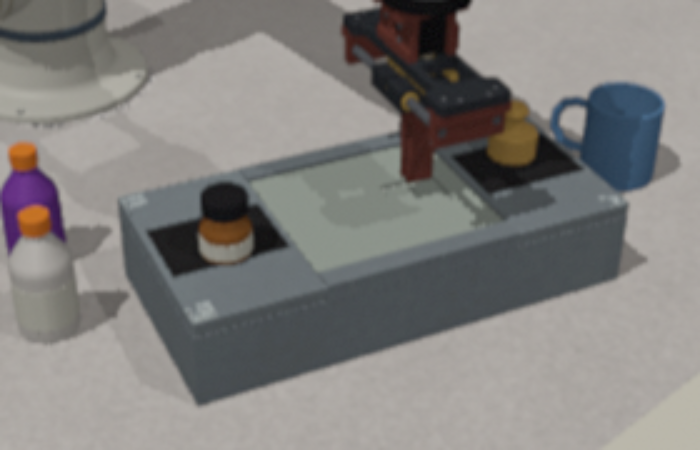

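The closed fingers hang over the cap at about (417,165) in this crop. The weight at (513,135) and the jar at (225,225) are both well clear of the gripper body. Now feel downwards.

```bash
python3 -m pendant '[[1,0,6,0,0],[0,0,6,0,0],[0,0,2,0,0],[0,0,1,0,0],[0,0,1,0,0],[0,0,1,0,0],[0,0,1,0,0],[0,0,0,0,0]]'
```

```text
clock: 4.95
tool_pos: [518.7, 103.9, 79.5]
tcp_rot: [-3.142, 0.0, 1.368]
wrist_force: [0.2, -0.2, -0.3]
gripper_width: 0.0
finger_force: 0.0
```

```bash
python3 -m pendant '[[0,0,1,0,0],[0,0,1,0,0],[0,0,1,0,0],[0,0,0.5,0,0],[0,0,0,0,0],[0,0,0,0,0],[0,0,0,0,0],[0,0,0,0,0]]'; python3 s.py
```

```text
clock: 5.75
tool_pos: [518.9, 103.9, 76.3]
tcp_rot: [3.141, -0.0, 1.368]
wrist_force: [-0.7, -0.7, 3.2]
gripper_width: 0.5
finger_force: 1.5
5.75 [518.9 103.9  76.3] [ 3.141 -0.     1.368] [-0.67 -0.7   3.24] 0.5395114988850334 shift -1.0043469835922039 0.050141682196381654 turn -0.00018175784265150874
```

At z 76 the force is a soft 3 N, so this is the cap yielding and not the rigid panel. Press on and hold.

```bash
python3 -m pendant '[[0,0,1,0,0],[0,0,1,0,0],[0,0,1,0,0],[0,0,0.5,0,0],[0,0,0.5,0,0],[0,0,0,0,0],[0,0,0,0,0],[0,0,0,0,0]]'; python3 -m pendant '[[0,0,0,0,0],[0,0,0,0,0],[0,0,0,0,0],[0,0,0,0,0],[0,0,0,0,0],[0,0,0,0,0],[0,0,0,0,0],[0,0,0,0,0]]'
python3 - <<'E'
from h import *
import cv2
p,d=r.snapshot("top"); cv2.imwrite("pics/top2.png",cv2.resize(p[160:320,170:450],None,fx=2.5,fy=2.5))
E
```

```text
clock: 6.55
tool_pos: [518.9, 103.9, 72.2]
tcp_rot: [3.141, -0.0, 1.368]
wrist_force: [-0.2, -0.5, 3.7]
gripper_width: 0.2
finger_force: 1.9
clock: 7.35
tool_pos: [518.8, 103.9, 72.2]
tcp_rot: [3.141, -0.0, 1.368]
wrist_force: [1.6, 0.3, 4.1]
gripper_width: 0.5
finger_force: 1.9
```

View pics/top2.png

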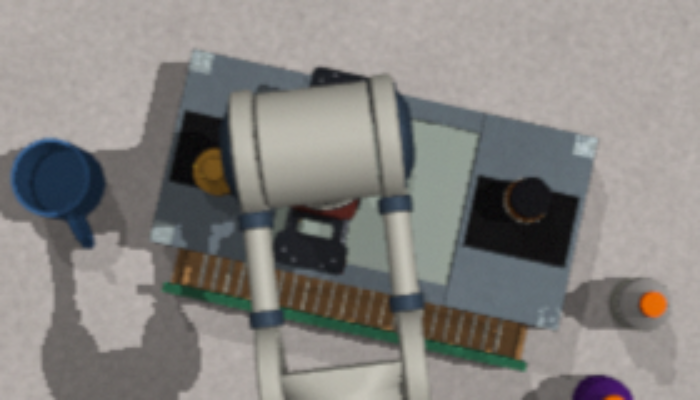

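The drawer is out: its green front runs from about (165,288) to (525,365), with slides visible behind it. The bystanders have not moved. Hold a little longer, then rise.

```bash
python3 -m pendant '[[0,0,0,0,0],[0,0,0,0,0],[0,0,0,0,0],[0,0,0,0,0],[0,0,0,0,0],[0,0,0,0,0],[0,0,0,0,0],[0,0,0,0,0]]'
python3 -m pendant '[[0,0,-2,0,0],[0,0,-5,0,0],[0,0,-15,0,0],[0,0,-30,0,0],[0,0,-35,0,0],[0,0,-35,0,0],[0,0,-30,0,0],[0,0,-10,0,0]]'
python3 -m pendant '[[15,0,0,0,0],[30,0,0,0,0],[40,0,0,0,0],[40,0,0,0,0],[40,0,0,0,0],[40,0,0,0,0],[40,0,0,0,0],[20,0,0,0,0]]'
python3 -m pendant '[[0,0,0,0,0],[0,0,0,0,0],[0,0,0,0,0],[0,0,0,0,0],[0,0,0,0,0],[0,0,0,0,0],[0,0,0,0,0],[0,0,0,0,0]]'
python3 - <<'E'
from h import *
import cv2
p,d=r.snapshot("top"); cv2.imwrite("pics/top3.png",cv2.resize(p[160:320,170:450],None,fx=2.5,fy=2.5))
E
```

```text
clock: 8.2
tool_pos: [518.8, 103.9, 72.2]
tcp_rot: [3.141, -0.0, 1.368]
wrist_force: [1.4, 0.2, 3.3]
gripper_width: 0.4
finger_force: 1.9
clock: 9.0
tool_pos: [519.3, 104.0, 238.6]
tcp_rot: [3.137, -0.002, 1.368]
wrist_force: [-0.4, -0.8, -0.3]
gripper_width: 0.6
finger_force: 0.0
clock: 9.8
tool_pos: [570.8, 367.3, 229.7]
tcp_rot: [-3.137, 0.003, 1.371]
wrist_force: [0.2, 0.9, -0.7]
gripper_width: 0.5
finger_force: 0.0
clock: 10.6
tool_pos: [572.2, 363.3, 234.3]
tcp_rot: [3.141, -0.0, 1.368]
wrist_force: [-0.4, -0.6, 0.7]
gripper_width: 0.3
finger_force: 0.0
```

View pics/top3.png

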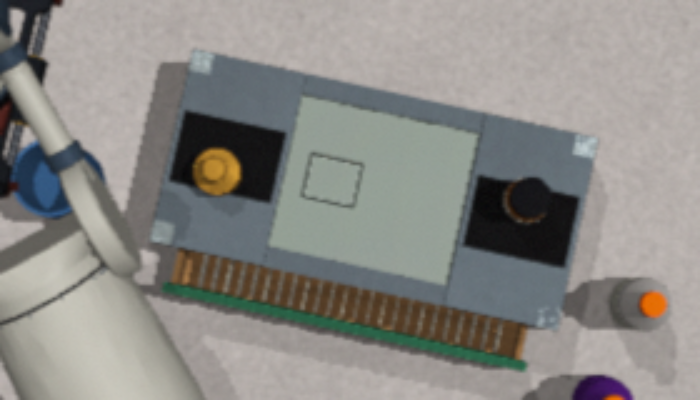

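The drawer stands out (front edge from about (165,288) to (525,365)), the cap has sprung back at (333,180), and the bystanders are in place. The arm is clear of the case, with the tool 230 mm above the desk.

```bash
python3 -c "
from bench import r
print(r.job_done())"
```

```text
the job is handed in; nothing more can be done
None
```

I pressed the catch and the drawer sprang out and stayed out; the catch looked back up, the jar, weight, glue bottle and mug looked unmoved in the last picture, the arm is clear, and the job is handed in (no verdict was returned).

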